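# Clear the doorway and close the bench cupboard

## Robot

A 7-joint arm with a two-finger parallel gripper is mounted at the origin on the work surface. World frame = base frame: x ahead of the robot, y to its left, z up, the work surface at z = 0. Lengths are in m, angles in rad, forces in N, time in s.
With the tool pointing down it reaches from about 0.4 to 0.925 m from the base axis. Payload 5.6 kg.
Tool frame: the origin (TCP) lies between the finger pads; the fingertips stand env.nose_length ahead of it and the grasp point (between the pads) lies 6 mm ahead of it (env.nose_length is the distance from the TCP to the fingertips, in m); z points along the fingers, y is the line along which they close (so a half turn about z gives the same grasp; the last joint's range is limited). The gripper opens to 85 mm and grips with 20 to 120 N. Pads are 22 mm wide; open, the fingers measure 114 mm over their backs; the gripper's body (76 mm by 85 mm) begins 54 mm behind the grasp point. The pads swing forward as they close: fully open they stand 13 mm farther back than shut.
Start: joints at [-1.193, 0.468, -0.012, 1.603, 0.006, 1.071, -0.056], TCP at [0.266, 0.593, 0.256] pointing down, gripper open.
Joint ranges: [-2.53, 2.53], [-0.31, 2.02], [-1.57, 1.55], [0.28, 2.44], [-1.29, 4.43], [0.15, 1.84], [-2.92, 2.92]. Speed limits (rad/s): [2.57, 2.57, 3.14, 3.14, 3.14, 3.14, 3.14].

## Interface

Orientations are given as a unit quaternion [x, y, z, w].
In Python, from rig import env, capture, camera_params, models gives the robot as it stands.
- The arm moves only by the tool jog_arm, never from a script. Its argument "deltas" is one flat list of numbers, 4 for each row, row after row: the shift along the world's x, y, z in units of 0.4 m (1.0 is 0.4 m), then the turn about the world's z in units of 90 degrees (1.0 is 90 degrees). In form: [x, y, z, roll, x, y, z, roll, ...]. A call has 1 to 12 rows; each row is the pose to reach, as a shift and turn from the pose commanded when the call began; what a row does not reach only later rows make up. A row lasts 1/10 s, in which the tool goes at most 50 mm and 8.59 degrees, less where a joint would pass 70% of its speed; a pose out of reach is approached as far as the arm can. A call with a number of a shift or a turn outside -1 to 1 is refused whole. A call with a gripper value outside its range is refused whole. "hand" is the opening, from -1 (shut) to 1 (fully open), set as the call begins (left out, the last holds). The fingers move at their own pace and stop on an object; "force" is the grip in N (left out, the last holds). Time passes only in rows, so rows that repeat a pose let the fingers close. It gives the time, the measured TCP pose, the force, the opening and the grip force at its end, in the units of the state.
- env.get_state(): the state, without advancing time (a new reading comes with each control period).
- capture(name): name is "scene" or "top"; returns the picture (384x512x3 uint8, red, green, blue); there is no depth.
- camera_params(name): a dict with "fx", "fy", "cx", "cy" (pixels), "rvec" (rotation vector, rad) and "tvec" (3), from world to camera coordinates, as OpenCV has them. Camera axes: x right, y down, z forward; pixel columns grow to the right and rows downward; lengths in m; the calibration is good to about 2 mm. A picture is of the moment at which its call begins. camera_params takes no time and is no camera call.
- env.close_job(): hands the job in; it is judged then, once.
Trained networks look in the newest picture that a camera, given by its name, has taken for a name from the list of things; names that differ only in an ending like _2 or _b are one class to them, and where a whole thing is asked for, a point or a joint stands for the part that bears it (a point fixed in the world has none). Each returns a list of dicts, best first, with "conf" (0 to 1); they miss things now and then, are a little off and sometimes report something else, mostly with a low value. They report only what shows in the picture. A call takes as long as a camera call. They do not tell look-alikes from the thing itself.
- models.look_for(camera, target): "pixel" ([column, row] in pixels, amid what is visible of it).
- models.outline_of(camera, target): "mask" (384x512 bool, what is visible of it) and "pixel" ([column, row] in pixels, amid what is visible of it).
The state is a dict: "time": time; "joint_positions": joint angles; "joint_vel": joint speeds; "tau": joint torques, N m; "ee_pos": TCP position; "ee_rot": TCP orientation; "wrist_force": force on the tool from outside, world axes, zero at the start; "moment": the same for the moment, N m; "width": finger opening in m; "grip_force": force on a finger pad.
Only numpy, scipy, OpenCV 4.12 (cv2) and the standard library are available. Lean on these libraries where they do the work, as an engineer would, in place of code of your own. Each camera call takes 0.05 s, during which the arm holds its last target. There are 200 camera calls.

## Task

The open cupboard cannot be closed because two flat food boxes lie in the way of its door. Stack both of them squarely on the matching box that stands alone beside the cupboard, making one neat pile of three with edges flush and without shifting that bottom box, then push the door fully shut, without slamming it, until it seats on its catch and stays. Leave the muffins and the mug alone.

Things in the scene. Friction and masses are not known exactly. Their poses are not given: they have to be found in the camera images.
- cupboard: Fixed bench-top cupboard of pale wood, 240 mm deep (its x), 380 mm wide (its y), 200 mm high. Origin: centre of its underside, on the bench. Its open front is 120 mm from the origin on its -x side (towards the robot).
- door (a joint): Door angle, rad: 0 = shut and seated; grows as it opens towards the robot, up to 1.95. White panel, 350 mm wide, 15 mm thick, 4 to 196 mm above the bench, 0.9 kg, hinge at the cupboard's left (+y) front edge. Friction (0.05 Nm) and damping (0.3 Nm s) stop it soon. Catch: resists from 0.06 rad, most near 0.05 (about 1.2 Nm); past 0.027 it pulls the door to 0; short of that it pushes it back out.
- door_hinge (a point): Point on the hinge line, 100 mm above the bench, in the plane of the door's inner face; at x = -120 mm, y = +180 mm in the cupboard's frame. It turns with the door (yaw = cupboard's yaw minus door angle): the panel runs 350 mm from it along its own -y, inner face at its x = 0, outer face (the one to push) at its x = -15 mm.
- door_handle (a point): Middle of the upright steel bar handle (100 mm long, 35 mm off the door's outer face), 315 mm from the hinge and 129 mm above the bench. The catch, a sprung ball inside the cupboard under its top, acts near this edge of the door; shutting it takes about 6 N pushed 220 mm from the hinge.
- box_a: Loose flat food box, white with a white lid and grey clips, closed and rigid, 150 mm long (its x), 62 mm wide (its y), 34 mm high, flat straight sides and flat top, about 0.25 kg. Origin: centre of its underside. One of two that lie flat on the bench in the door's swing; this is the one nearer the hinge.
- box_b: Identical food box (150 x 62 x 34 mm, origin at the centre of its underside), lying in the door's swing further from the hinge, about 160 mm from box_a. Either box may go first.
- base_box: Identical food box but heavier (0.6 kg), standing alone on the bench to the right (-y) of the doorway: the bottom of the pile. Origin: centre of its underside, x along its 150 mm length. Its top is 34 mm above the bench.
- muffin1: Bystander: muffin in a paper case, 74 mm across, 66 mm high; origin at the centre of its underside.
- muffin2: Bystander: another such muffin.
- mug: Bystander: white mug with a handle, 90 mm across, 110 mm high, left of the cupboard; origin at the centre of its underside.
Mind the look-alikes: they are no part of the job. Leave any red look-alike of the box_b alone.

How it is judged:
On the way:
1. both boxes are stacked squarely on base_box while the door is still open (x of box_a in the frame of base_box between -0.01 and 0.01 m and y of box_a in the frame of base_box between -0.01 and 0.01 m and z of box_a in the frame of base_box between 0.03 and 0.072 m and angle between the x axis of each of box_a, box_b and the x axis of base_box, either way round below 0.12 rad and x of box_b in the frame of base_box between -0.01 and 0.01 m and y of box_b in the frame of base_box between -0.01 and 0.01 m and z of box_b in the frame of base_box between 0.03 and 0.072 m and angle between each of box_a, box_b's own z axis and vertical below 0.06 rad and value of joint door above 0.3 rad), for 0.2 s.
At the end, for the whole second after the job is handed in: The door is seated on its catch (angle under 0.02 rad) and still. box_a and box_b lie flat on base_box, one on the other, each within 10 mm of base_box lengthwise and crosswise and within 0.12 rad of its direction, released and at rest. base_box is flat on the bench within 25 mm of where it started (value of joint door below 0.02 rad and velocity of joint door between -0.05 and 0.05 rad/s and x of box_a in the frame of base_box between -0.01 and 0.01 m and y of box_a in the frame of base_box between -0.01 and 0.01 m and z of box_a in the frame of base_box between 0.03 and 0.072 m and angle between each of box_a, box_b, base_box's own z axis and vertical below 0.06 rad and angle between the x axis of each of box_a, box_b and the x axis of base_box, either way round below 0.12 rad and linear speed of each of box_a, box_b below 0.02 m/s and x of box_b in the frame of base_box between -0.01 and 0.01 m and y of box_b in the frame of base_box between -0.01 and 0.01 m and z of box_b in the frame of base_box between 0.03 and 0.072 m and distance of base_box from where it was at the start of the episode below 0.025 m); the robot touches nothing.
It fails at once if the door is slammed (swinging shut faster than 2.5 rad/s in its last 0.3 rad) (value of joint door below 0.3 rad and velocity of joint door below -2.5 rad/s).
It fails at once if a muffin or the mug is moved by more than 30 mm (distance of any of muffin1, muffin2, mug from where it was at the start of the episode above 0.03 m).
It also fails if it takes over 72 s, if anything falls off the work surface, if the arm or the gripper's body presses on something with over 40 N, if the wrist force passes 120 N, or if a joint passes its speed limit or range.

## Working session

There is one attempt and no reset: what is moved stays moved. The work goes in short steps, Python scripts to look and compute and a tool call to move; the robot and the scene stay as the last step left them, time stands still between calls to the robot, and variables do not carry over. Pictures are saved under pics/ and viewed, at most 10 in all, crops included, and the job is handed in when it is done.

Besides the shell and the picture viewer there is one more tool, called after ">>>" by a JSON object that holds its "fn" and its "kwargs". jog_arm: Moves the arm, as the interface text tells. Shifts and turns lie within -1 to 1; 1 stands for 0.4 m of shift or 90 degrees of turn. Its arguments: {"type":"object","properties":{"deltas":{"type":"array"},"hand":{"type":"number"},"force":{"type":"number"}},"required":["deltas"]}

```bash
mkdir -p pics; ls; cat > h.py <<'E'
import numpy as np, cv2
from rig import env, capture, camera_params, models
def ray(cam,px):
    p=camera_params(cam);R=cv2.Rodrigues(np.array(p['rvec'],float))[0];t=np.array(p['tvec'],float).ravel()
    d=R.T@np.array([(px[0]-p['cx'])/p['fx'],(px[1]-p['cy'])/p['fy'],1]);return -R.T@t,d
def at(cam,px,z):
    o,d=ray(cam,px);return o+d*(z-o[2])/d[2]
def proj(cam,P):
    p=camera_params(cam);K=np.array([[p['fx'],0,p['cx']],[0,p['fy'],p['cy']],[0,0,1]])
    return cv2.projectPoints(np.array(P,float).reshape(-1,3),np.array(p['rvec'],float),np.array(p['tvec'],float),K,None)[0].reshape(-1,2)
def save(n,im): cv2.imwrite('pics/'+n+'.png',im[...,::-1])
E
python3 - <<'E'
from h import *
for c in('top','scene'):
    im=capture(c);save(c+'0',im);print(c,ray(c,(256,192)))
    np.save(c+'0.npy',im)
for c in('top','scene'):
  for t in('box_a','base_box','cupboard','door','door_handle','muffin1','mug'):
    for r in models.look_for(c,t):
      print(c,t,round(r['conf'],2),np.round(r['pixel']),np.round(at(c,r['pixel'],.034 if 'box' in t else 0.03),3))
s=env.get_state();print(s['time'],s['ee_pos'],s['ee_rot'],s['width'],env.nose_length)
E
```

```text
pics
top (array([ 0.24246286, -0.007247  ,  1.55629591]), array([ 0.19870642, -0.00762745, -0.98005437]))
scene (array([ 1.14052334, -0.32266462,  1.07592448]), array([-0.52866309,  0.26435752, -0.80662388]))
top box_a 0.96 [226. 202.] [0.51  0.101 0.034]
top box_a 0.75 [390. 216.] [ 0.461 -0.549  0.034]
top box_a 0.7 [293. 249.] [ 0.328 -0.164  0.034]
top box_a 0.68 [368. 257.] [ 0.299 -0.455  0.034]
top box_a 0.65 [260. 215.] [ 0.458 -0.034  0.034]
top base_box 0.89 [339. 221.] [ 0.439 -0.345  0.034]
top cupboard 0.56 [226. 136.] [0.783 0.105 0.03 ]
top door 0.68 [171. 205.] [0.498 0.319 0.03 ]
top door_handle 0.73 [259. 211.] [ 0.474 -0.032  0.03 ]
top door_handle 0.58 [172. 201.] [0.512 0.316 0.03 ]
top door_handle 0.27 [318. 154.] [ 0.71  -0.269  0.03 ]
top muffin1 0.56 [352. 160.] [ 0.688 -0.408  0.03 ]
top muffin1 0.52 [319. 151.] [ 0.726 -0.274  0.03 ]
top mug 0.61 [134. 172.] [0.629 0.474 0.03 ]
scene box_a 0.98 [186. 184.] [ 0.329 -0.177  0.034]
scene box_a 0.96 [245. 201.] [ 0.473 -0.03   0.034]
scene box_a 0.92 [ 88. 263.] [ 0.476 -0.535  0.034]
scene box_a 0.66 [280. 194.] [0.498 0.086 0.034]
scene box_a 0.61 [ 99. 204.] [ 0.283 -0.459  0.034]
scene box_a 0.31 [204. 296.] [ 0.716 -0.268  0.034]
scene base_box 0.79 [152. 233.] [ 0.46  -0.336  0.034]
scene cupboard 0.83 [323. 248.] [0.73  0.112 0.03 ]
scene door 0.57 [338. 153.] [0.428 0.36  0.03 ]
scene door 0.53 [243. 198.] [ 0.461 -0.029  0.03 ]
scene door_handle 0.75 [336. 153.] [0.424 0.355 0.03 ]
scene muffin1 0.86 [151. 306.] [ 0.679 -0.408  0.03 ]
scene muffin1 0.74 [204. 294.] [ 0.708 -0.263  0.03 ]
scene muffin1 0.31 [334. 153.] [0.421 0.347 0.03 ]
scene mug 0.58 [397. 179.] [0.616 0.479 0.03 ]
scene mug 0.54 [243. 201.] [ 0.469 -0.035  0.03 ]
0.8 [0.26554604 0.59329341 0.25631182] [2.08875943e-01 9.77942145e-01 3.50870215e-05 2.07394429e-05] 0.08572594007477563 0.025
```

```bash
python3 - <<'E'
import cv2
a=cv2.imread('pics/top0.png')[110:300,100:430];cv2.imwrite('pics/t1.png',cv2.resize(a,None,fx=2.4,fy=2.4,interpolation=cv2.INTER_CUBIC))
a=cv2.imread('pics/scene0.png');cv2.imwrite('pics/s1.png',cv2.resize(a,None,fx=1.5,fy=1.5,interpolation=cv2.INTER_CUBIC))
E
```

```text
(no output)
```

View pics/t1.png

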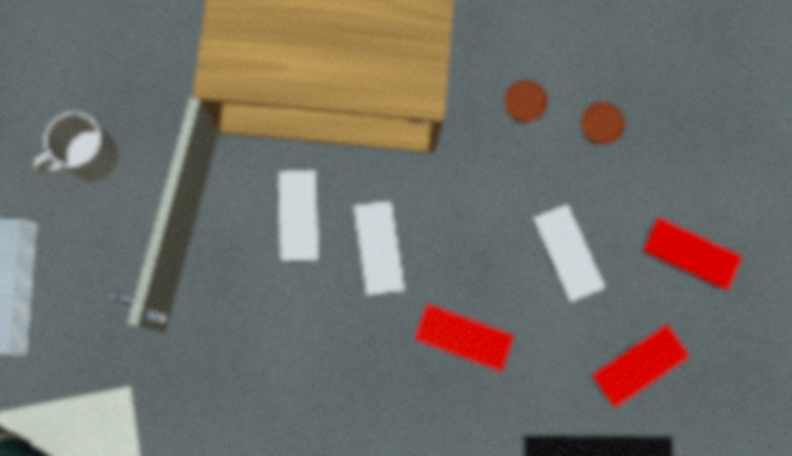

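View pics/s1.png

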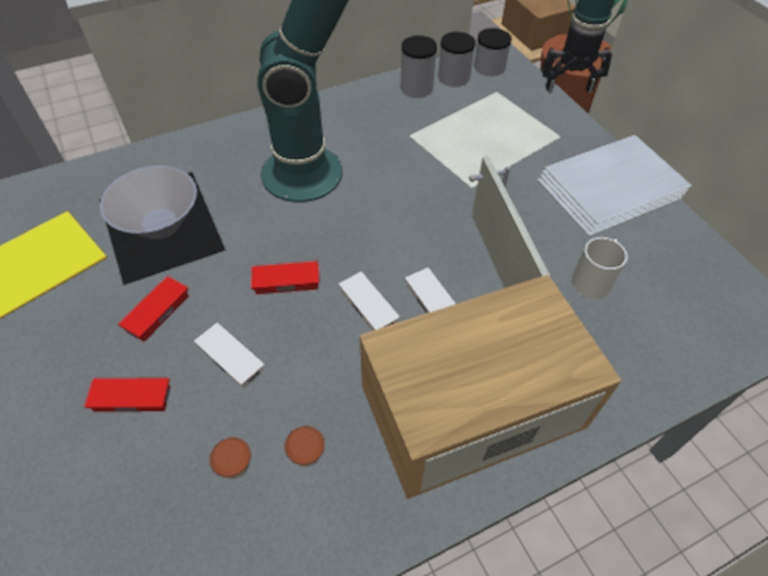

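```bash
cat >> h.py <<'E'
from scipy.optimize import least_squares
def soft(im):  # whiteness: all channels bright
    m=im.min(2).astype(float);return m
def corners(x,y,th,z0,L=.15,W=.062,H=.034):
    c,s=np.cos(th),np.sin(th)
    return np.array([[x+c*a-s*b,y+s*a+c*b,z] for z in(z0,z0+H) for a in(-L/2,L/2) for b in(-W/2,W/2)])
def render(cam,pose,z0,shape,S=8):
    m=np.zeros((shape[0]*S,shape[1]*S),np.uint8)
    return m
def fitbox(cam,im,x,y,th,z0=0.,H=.034,pad=14):
    """fit soft mask by matching image intensity model bg + (fg-bg)*cov, top face only"""
    c=proj(cam,corners(x,y,th,z0,H=H));lo=np.floor(c.min(0)-pad).astype(int);hi=np.ceil(c.max(0)+pad).astype(int)
    I=im[lo[1]:hi[1],lo[0]:hi[0]].min(2).astype(float);S=8
    def cov(pts):
        m=np.zeros((I.shape[0]*S,I.shape[1]*S),np.uint8)
        h=cv2.convexHull(((pts-lo+.5)*S-.5).astype(np.float32));cv2.fillConvexPoly(m,np.round(h*16).astype(np.int32),255,shift=4)
        return cv2.GaussianBlur(cv2.resize(m,I.shape[::-1],interpolation=cv2.INTER_AREA).astype(float)/255,(0,0),1.0)
    def res(p):
        q=proj(cam,corners(p[0],p[1],p[2],z0,H=H));a=cov(q);t=cov(q[4:])
        A=np.stack([np.ones(I.size),a.ravel(),t.ravel()],1);w,*_=np.linalg.lstsq(A,I.ravel(),rcond=None)
        return A@w-I.ravel()
    r=least_squares(res,[x,y,th],diff_step=None,x_scale=[.01,.01,.1],method='trf',jac=lambda p:np.stack([(res(p+d)-res(p-d))/(2*np.abs(d).max()) for d in np.diag([.002,.002,.02])],1))
    return r.x,np.sqrt(np.mean(r.fun**2))
E
python3 - <<'E'
from h import *
for n,g,gs in(('a',(224,200),3.12),('b',(258,213),.08),('base',(337,215),.45)):
    P=at('top',g,.034)
    th0={'a':0,'b':.1,'base':.45}[n]
    for c in('top','scene'):
        p,e=fitbox(c,np.load(c+'0.npy'),P[0],P[1],th0);print(n,c,np.round(p,4),np.degrees(p[2]).round(1),e.round(1))
# cupboard front top corners, crop->px
f=lambda u,v:at('top',(u/2.4+100,v/2.4+110),.2)
L=f(194,98);R=f(444,121);print('front top',L,R,np.linalg.norm(L-R),np.degrees(np.arctan2((L-R)[1],(L-R)[0])))
f=lambda u,v,z:at('top',(u/2.4+100,v/2.4+110),z)
print('door top edge hinge outer/tip outer/tip inner',f(194,98,.196),f(130,323,.196),f(142,326,.196))
E
```

```text
a top [0.5211 0.1085 0.0519] 3.0 4.6
a scene [0.4907 0.1059 0.061 ] 3.5 20.9
b top [ 0.4684 -0.0253  0.1534] 8.8 12.1
b scene [ 0.4697 -0.026   0.1554] 8.9 15.2
base top [ 0.4627 -0.3378  0.3893] 22.3 6.5
base scene [ 0.4642 -0.3386  0.3897] 22.3 9.3
front top [0.66700691 0.25534549 0.2       ] [ 0.63459171 -0.12152908  0.2       ] 0.3782660305159906 85.08405511041516
door top edge hinge outer/tip outer/tip inner [0.66825898 0.25611993 0.196     ] [0.32938195 0.33327376 0.196     ] [0.32523331 0.31574907 0.196     ]
```

>>> {"fn": "jog_arm", "kwargs": {"deltas": [0.25,-0.75,0,-0.8,0.25,-0.75,0,-0.8,0.25,-0.75,0,-0.8,0.25,-0.75,0,-0.8,0.25,-0.75,0,-0.8,0.25,-0.75,0,-0.8,0.25,-0.75,0,-0.8,0.25,-0.75,0,-0.8,0.25,-0.75,0,-0.8,0.25,-0.75,0,-0.8], "hand": 1, "force": 40}}

```text
time: 1.8
ee_pos: [0.3657, 0.2932, 0.2566]
ee_rot: [0.744, 0.668, 0.0, -0.0]
wrist_force: [-0.7, 0.1, 0.2]
width: 0.0855
grip_force: 0.0
```

>>> {"fn": "jog_arm", "kwargs": {"deltas": [0.259,-0.797,0,-0.833,0.259,-0.797,0,-0.833,0.259,-0.797,0,-0.833,0.259,-0.797,0,-0.833,0.259,-0.797,0,-0.833,0.259,-0.797,0,-0.833,0.259,-0.797,0,-0.833,0.259,-0.797,0,-0.833,0.259,-0.797,0,-0.833,0.259,-0.797,-0.3,-0.833,0.259,-0.797,-0.3,-0.833,0.259,-0.797,-0.3,-0.833]}}

```text
time: 3.0
ee_pos: [0.4668, -0.0251, 0.1328]
ee_rot: [0.997, 0.079, -0.003, 0.0]
wrist_force: [-1.4, 0.7, 0.5]
width: 0.0854
grip_force: 0.0
```

>>> {"fn": "jog_arm", "kwargs": {"deltas": [0,0,-0.1,0,0,0,-0.18,0,0,0,-0.24,0,0,0,-0.263,0,0,0,-0.263,0,0,0,-0.263,0]}}

```text
time: 3.6
ee_pos: [0.4699, -0.0256, 0.0319]
ee_rot: [0.997, 0.078, 0.001, 0.0]
wrist_force: [1.1, 0.3, 0.4]
width: 0.0854
grip_force: 0.0
```

>>> {"fn": "jog_arm", "kwargs": {"deltas": [0,0,0,0,0,0,0,0,0,0,0,0,0,0,0,0,0,0,0,0,0,0,0,0,0,0,0,0,0,0,0,0], "hand": -1, "force": 40}}

```text
time: 4.4
ee_pos: [0.47, -0.0251, 0.0324]
ee_rot: [0.997, 0.078, 0.001, -0.0]
wrist_force: [-0.9, 0.2, 6.2]
width: 0.0613
grip_force: 42.7
```

>>> {"fn": "jog_arm", "kwargs": {"deltas": [0,0,0.05,0,0,0,0.15,0,0,0,0.25,0,-0.002,-0.08,0.25,0.02,-0.004,-0.18,0.25,0.04,-0.006,-0.28,0.25,0.06,-0.008,-0.38,0.25,0.08,-0.009,-0.48,0.25,0.1,-0.01,-0.58,0.25,0.12,-0.011,-0.67,0.25,0.13,-0.014,-0.74,0.25,0.148,-0.014,-0.783,0.25,0.148]}}

```text
time: 5.6
ee_pos: [0.4625, -0.3414, 0.1316]
ee_rot: [0.981, 0.192, -0.0, 0.001]
wrist_force: [0.3, 0.7, -3.2]
width: 0.0612
grip_force: 47.0
```

>>> {"fn": "jog_arm", "kwargs": {"deltas": [0,0,0,0,0,0,0,0,0,0,-0.06,0,0,0,-0.1,0,0,0,-0.13,0,0,0,-0.13,0]}}

```text
time: 6.2
ee_pos: [0.4627, -0.3371, 0.0772]
ee_rot: [0.981, 0.193, -0.001, -0.001]
wrist_force: [0.3, -0.6, -2.9]
width: 0.0609
grip_force: 46.9
```

```bash
python3 - <<'E'
from h import *
ims=[]
for c in('top','scene'):
    im=capture(c);np.save(c+'1.npy',im)
    q=proj(c,[.4634,-.3382,.05])[0].astype(int);a=im[q[1]-45:q[1]+45,q[0]-60:q[0]+60]
    ims.append(cv2.resize(a,None,fx=4,fy=4,interpolation=cv2.INTER_CUBIC))
save('p1',np.vstack(ims)[:,:])
s=env.get_state();print(s['ee_pos'],s['ee_rot'],s['wrist_force'])
E
```

```text
[ 0.46361344 -0.33856054  0.0790711 ] [ 9.81199053e-01  1.92998374e-01 -2.09863347e-04 -4.58606230e-05] [ 0.79292021 -1.3739668  -3.169104  ]
```

View pics/p1.png

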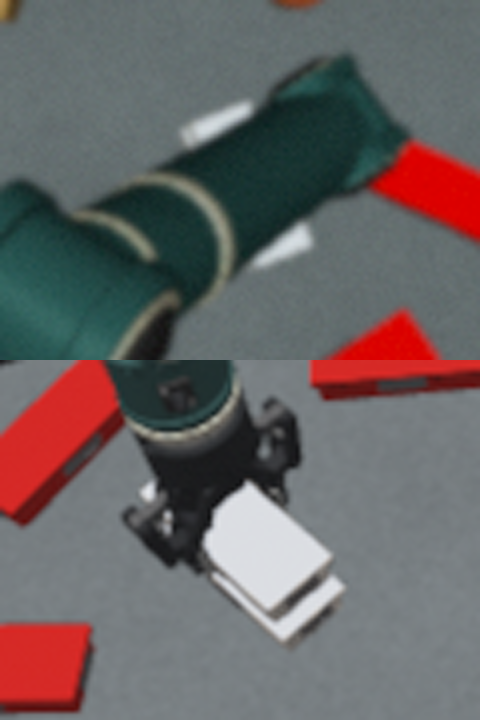

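>>> {"fn": "jog_arm", "kwargs": {"deltas": [0.002,0,-0.015,0,0.002,0,-0.025,0,0.002,0,-0.032,0,0.002,0,-0.032,0,0.002,0,-0.032,0]}}

```text
time: 6.8
ee_pos: [0.4645, -0.3388, 0.0665]
ee_rot: [0.981, 0.193, 0.0, 0.0]
wrist_force: [0.4, 0.0, -1.3]
width: 0.0611
grip_force: 47.3
```

>>> {"fn": "jog_arm", "kwargs": {"deltas": [0,0,0,0,0,0,0,0,0,0,0,0,0,0,0,0], "hand": 1}}

```text
time: 7.2
ee_pos: [0.4645, -0.3388, 0.0664]
ee_rot: [0.981, 0.193, 0.0, 0.0]
wrist_force: [0.6, -0.0, 0.1]
width: 0.0855
grip_force: 0.0
```

>>> {"fn": "jog_arm", "kwargs": {"deltas": [0,0,0.1,0,0,0,0.2,0,0,0,0.3,0,0,0.12,0.375,-0.1,0,0.24,0.375,-0.214,0,0.36,0.375,-0.214,0,0.46,0.375,-0.214,0,0.52,0.375,-0.214,0,0.52,0.375,-0.214]}}

```text
time: 8.1
ee_pos: [0.4646, -0.1265, 0.2162]
ee_rot: [1.0, 0.029, -0.0, -0.001]
wrist_force: [-1.0, -0.7, -0.5]
width: 0.0853
grip_force: 0.0
```

```bash
python3 - <<'E'
from h import *
ims=[]
for c in('top','scene'):
    im=capture(c);np.save(c+'2.npy',im)
    if c=='top': print('a',fitbox(c,im,.521,.1085,.05))
    p2,e=fitbox(c,im,.4634,-.3382,.39,z0=.034);print(c,'b on base',p2,e)
    p2,e=fitbox(c,im,.4634,-.3382,.39,z0=0,H=.068);print(c,'2-stack',p2,e)
    q=proj(c,[.4634,-.3382,.05])[0].astype(int);a=im[q[1]-45:q[1]+45,q[0]-60:q[0]+60]
    ims.append(cv2.resize(a,None,fx=4,fy=4,interpolation=cv2.INTER_CUBIC))
save('p2',np.hstack(ims)[:, :800])
s=env.get_state();print(s['ee_pos'],s['ee_rot'],s['time'])
E
```

```text
a (array([0.52117298, 0.10844696, 0.05133125]), np.float64(5.451727202052141))
top b on base [ 0.46238876 -0.33974641  0.38761908] 14.72212152273721
top 2-stack [ 0.4629333  -0.34095385  0.38610299] 15.163305473220166
scene b on base [ 0.46392493 -0.34059714  0.38865796] 18.170062660802966
scene 2-stack [ 0.46359482 -0.34085307  0.38783166] 17.483735192283255
[ 0.46451489 -0.13060993  0.2165112 ] [9.99647600e-01 2.65439975e-02 2.88848587e-04 9.50072532e-05] 8.2
```

View pics/p2.png

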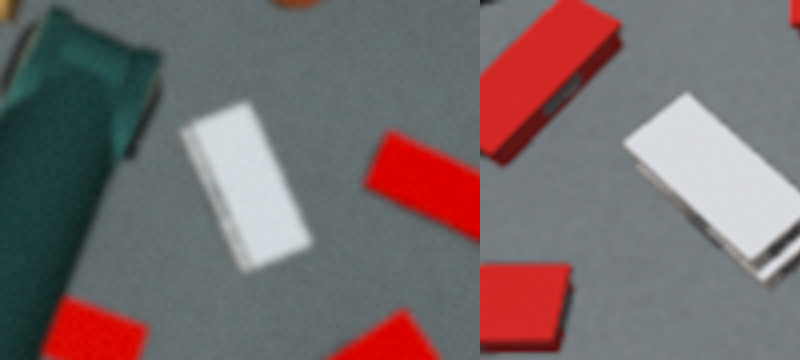

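>>> {"fn": "jog_arm", "kwargs": {"deltas": [0.142,0.12,-0.1,0,0.142,0.24,-0.2,0,0.142,0.36,-0.2,0,0.142,0.48,-0.2,0,0.142,0.598,-0.2,0,0.142,0.598,-0.2,0,0.142,0.598,-0.3,0,0.142,0.598,-0.38,0,0.142,0.598,-0.44,0,0.142,0.598,-0.463,0,0.142,0.598,-0.463,0,0.142,0.598,-0.463,0]}}

```text
time: 9.4
ee_pos: [0.5222, 0.1075, 0.0319]
ee_rot: [1.0, 0.025, 0.001, 0.0]
wrist_force: [-0.2, 0.9, 0.8]
width: 0.0851
grip_force: 0.0
```

>>> {"fn": "jog_arm", "kwargs": {"deltas": [0,0,0,0,0,0,0,0,0,0,0,0,0,0,0,0,0,0,0,0,0,0,0,0,0,0,0,0,0,0,0,0], "hand": -1}}

```text
time: 10.2
ee_pos: [0.5221, 0.1088, 0.0325]
ee_rot: [1.0, 0.026, 0.001, -0.0]
wrist_force: [-0.6, -0.3, 6.2]
width: 0.0613
grip_force: 43.4
```

>>> {"fn": "jog_arm", "kwargs": {"deltas": [0,0,0.05,0,0,0,0.15,0,0,0,0.25,0,0,-0.08,0.35,0.02,-0.02,-0.18,0.35,0.04,-0.04,-0.28,0.35,0.06,-0.06,-0.38,0.35,0.08,-0.08,-0.48,0.35,0.1,-0.1,-0.58,0.35,0.12,-0.12,-0.68,0.35,0.14,-0.14,-0.78,0.35,0.18,-0.144,-0.88,0.35,0.2155]}}

```text
time: 11.4
ee_pos: [0.4621, -0.2446, 0.1713]
ee_rot: [0.981, 0.195, -0.0, -0.001]
wrist_force: [0.0, -0.3, -3.0]
width: 0.0611
grip_force: 46.3
```

>>> {"fn": "jog_arm", "kwargs": {"deltas": [0,-0.08,0,0,0,-0.16,0,0,0,-0.21,0,0,0,-0.237,0,0,0,-0.237,0,0,0,-0.237,0,0,0,-0.237,-0.05,0,0,-0.237,-0.1,0,0,-0.237,-0.14,0,0,-0.237,-0.14,0,0,-0.237,-0.14,0,0,-0.237,-0.14,0]}}

```text
time: 12.6
ee_pos: [0.4641, -0.3385, 0.116]
ee_rot: [0.981, 0.194, 0.001, 0.001]
wrist_force: [0.1, -0.4, -3.2]
width: 0.0616
grip_force: 46.2
```

>>> {"fn": "jog_arm", "kwargs": {"deltas": [0,0,-0.015,0,0,0,-0.028,0,0,0,-0.035,0,0,0,-0.039,0,0,0,-0.039,0,0,0,-0.039,0]}}

```text
time: 13.2
ee_pos: [0.4634, -0.3382, 0.1005]
ee_rot: [0.981, 0.194, 0.0, -0.001]
wrist_force: [-2.7, 3.8, 9.2]
width: 0.0615
grip_force: 47.7
```

>>> {"fn": "jog_arm", "kwargs": {"deltas": [0,0,0,0,0,0,0,0,0,0,0,0,0,0,0,0,0,0,0.1,0,0,0,0.2,0,0,0,0.3,0,0,0,0.4,0,0,0,0.4,0], "hand": 1}}

```text
time: 14.1
ee_pos: [0.4657, -0.3405, 0.265]
ee_rot: [0.981, 0.194, 0.004, 0.003]
wrist_force: [0.4, 0.1, -0.5]
width: 0.0853
grip_force: 0.0
```

>>> {"fn": "jog_arm", "kwargs": {"deltas": [0,0.1,0,0.05,0,0.2,0,0.1,0,0.3,0,0.15,0,0.4,0,0.2,0,0.5,0,0.25,0,0.6,0,0.3,0,0.7,0,0.3,0,0.8,0,0.3,0,0.875,0,0.3], "hand": -1}}

```text
time: 15.0
ee_pos: [0.463, 0.0143, 0.2591]
ee_rot: [0.908, 0.419, -0.0, -0.0]
wrist_force: [1.4, 0.5, -0.7]
width: 0.0001
grip_force: 0.0
```

>>> {"fn": "jog_arm", "kwargs": {"deltas": [0,0.1,0,0.05,0,0.2,0,0.1,0,0.3,0,0.15,0,0.4,0,0.2,0,0.5,0,0.25,0,0.6,0,0.319,0,0.7,0,0.319,0,0.8,0,0.319,0,0.875,0,0.319,0,0.875,0,0.319]}}

```text
time: 16.0
ee_pos: [0.4617, 0.3666, 0.2582]
ee_rot: [0.775, 0.632, -0.0, -0.001]
wrist_force: [-1.2, -0.4, -0.4]
width: 0.0004
grip_force: 0.0
```

```bash
python3 - <<'E'
from h import *
ims=[]
for c in('top','scene'):
    im=capture(c);np.save(c+'3.npy',im)
    p2,e=fitbox(c,im,.4634,-.3382,.39,z0=.068);print(c,'a top of stack',p2,e)
    q=proj(c,[.4634,-.3382,.05])[0].astype(int);a=im[q[1]-45:q[1]+45,q[0]-60:q[0]+60]
    ims.append(cv2.resize(a,None,fx=3.3,fy=3.3,interpolation=cv2.INTER_CUBIC))
ims=[np.hstack(ims)]
im=np.load('top3.npy')[130:270,120:300];ims.append(cv2.resize(im,(792,300))[:, :])
save('p3',np.vstack(ims)[:600])
s=env.get_state();print(s['ee_pos'],s['ee_rot'],s['time'],s['joint_positions'],s['width'])
E
```

```text
top a top of stack [ 0.4616549  -0.33838437  0.38558428] 9.882574941987539
scene a top of stack [ 0.46333876 -0.34051207  0.3860268 ] 26.72732747842581
[0.46313143 0.36158071 0.25839548] [ 7.76372498e-01  6.30273563e-01 -9.57875509e-04  2.51399124e-04] 16.1 [-0.85227209  0.35933524  0.16734699  1.76730776 -0.06812861  1.02251565
 -0.86675526] 0.00018344580352456865
```

View pics/p3.png

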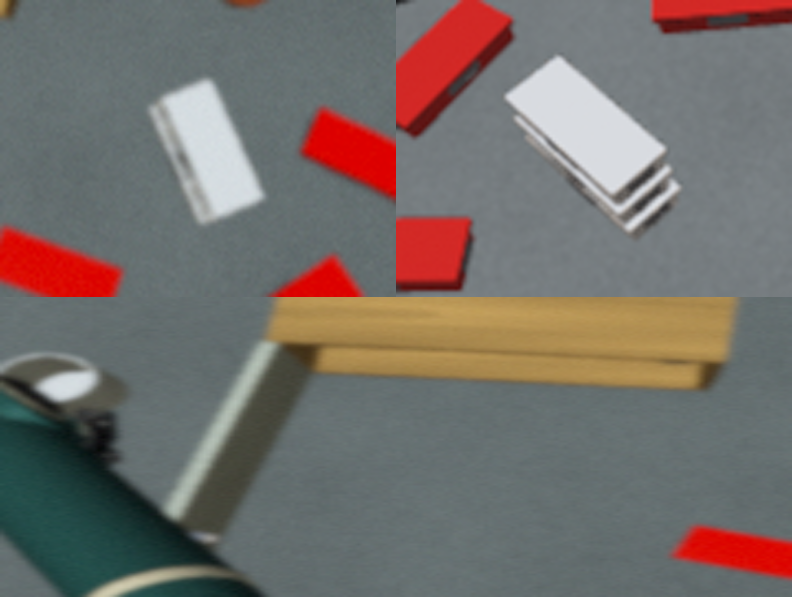

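```bash
python3 - <<'E'
from h import *
H=np.array([.666,.2455]);r=.21
def P(phi,d):
    p=np.radians(phi);return H+r*np.array([np.cos(p),np.sin(p)])+d*np.array([np.cos(p-np.pi/2),np.sin(p-np.pi/2)])
c=np.array([.4634,.3618]);l0=-11.9
segs=[np.linspace(168.5,205,12),np.linspace(208.5,247,12),np.linspace(248.5,265,12)]
z0=.2585
prev=c;pl=l0
for s in segs:
    print([ (round((P(f,.026)-prev)[0]/.4,3),round((P(f,.026)-prev)[1]/.4,3),round((f-180-pl)/90,3)) for f in s])
    prev=P(s[-1],.026);pl=s[-1]-180
print(P(168.5,.026),prev)
E
```

```text
[(np.float64(0.005), np.float64(-0.122), np.float64(0.004)), (np.float64(-0.004), np.float64(-0.152), np.float64(0.041)), (np.float64(-0.011), np.float64(-0.181), np.float64(0.078)), (np.float64(-0.017), np.float64(-0.212), np.float64(0.115)), (np.float64(-0.02), np.float64(-0.242), np.float64(0.152)), (np.float64(-0.022), np.float64(-0.273), np.float64(0.189)), (np.float64(-0.022), np.float64(-0.303), np.float64(0.226)), (np.float64(-0.021), np.float64(-0.334), np.float64(0.263)), (np.float64(-0.017), np.float64(-0.364), np.float64(0.299)), (np.float64(-0.012), np.float64(-0.394), np.float64(0.336)), (np.float64(-0.005), np.float64(-0.424), np.float64(0.373)), (np.float64(0.003), np.float64(-0.454), np.float64(0.41))]
[(np.float64(0.011), np.float64(-0.03), np.float64(0.039)), (np.float64(0.024), np.float64(-0.06), np.float64(0.078)), (np.float64(0.038), np.float64(-0.089), np.float64(0.117)), (np.float64(0.054), np.float64(-0.117), np.float64(0.156)), (np.float64(0.072), np.float64(-0.144), np.float64(0.194)), (np.float64(0.092), np.float64(-0.17), np.float64(0.233)), (np.float64(0
[... 408 characters left out ...]
np.float64(0.024), np.float64(-0.013), np.float64(0.033)), (np.float64(0.037), np.float64(-0.019), np.float64(0.05)), (np.float64(0.049), np.float64(-0.025), np.float64(0.067)), (np.float64(0.062), np.float64(-0.031), np.float64(0.083)), (np.float64(0.075), np.float64(-0.036), np.float64(0.1)), (np.float64(0.088), np.float64(-0.041), np.float64(0.117)), (np.float64(0.101), np.float64(-0.045), np.float64(0.133)), (np.float64(0.114), np.float64(-0.049), np.float64(0.15)), (np.float64(0.128), np.float64(-0.053), np.float64(0.167)), (np.float64(0.141), np.float64(-0.056), np.float64(0.183)), (np.float64(0.154), np.float64(-0.059), np.float64(0.2))]
[0.46539938 0.31284531] [0.62179623 0.03856516]
```

>>> {"fn": "jog_arm", "kwargs": {"deltas": [0,0,-0.08,0,0,0,-0.15,0,0,0,-0.196,0,0,0,-0.196,0]}}

```text
time: 16.5
ee_pos: [0.4626, 0.3586, 0.1783]
ee_rot: [0.777, 0.629, -0.003, 0.001]
wrist_force: [-0.2, -0.1, 0.1]
width: -0.0
grip_force: 0.0
```

>>> {"fn": "jog_arm", "kwargs": {"deltas": [0.005,-0.09,0,0.004,-0.004,-0.14,0,0.041,-0.011,-0.181,0,0.078,-0.017,-0.212,0,0.115,-0.02,-0.242,0,0.152,-0.022,-0.273,0,0.189,-0.022,-0.303,0,0.226,-0.021,-0.334,0,0.263,-0.017,-0.364,0,0.299,-0.012,-0.394,0,0.336,-0.005,-0.424,0,0.373,0.003,-0.454,0,0.41]}}

```text
time: 17.7
ee_pos: [0.4657, 0.1792, 0.1826]
ee_rot: [0.537, 0.844, 0.001, 0.001]
wrist_force: [0.4, 0.9, 0.1]
width: -0.0003
grip_force: 0.5
```

>>> {"fn": "jog_arm", "kwargs": {"deltas": [0.011,-0.03,0,0.039,0.024,-0.06,0,0.078,0.038,-0.089,0,0.117,0.054,-0.117,0,0.156,0.072,-0.144,0,0.194,0.092,-0.17,0,0.233,0.113,-0.194,0,0.272,0.135,-0.217,0,0.311,0.159,-0.239,0,0.35,0.184,-0.259,0,0.389,0.211,-0.278,0,0.428,0.238,-0.295,0,0.467]}}

```text
time: 18.9
ee_pos: [0.5605, 0.0607, 0.1825]
ee_rot: [0.199, 0.98, 0.0, 0.001]
wrist_force: [-0.2, 0.4, 0.6]
width: -0.0001
grip_force: 0.5
```

```bash
python3 - <<'E'
from h import *
a=capture('scene')[60:330,180:470];save('d1',cv2.resize(a,None,fx=2,fy=2,interpolation=cv2.INTER_CUBIC))
s=env.get_state();print(s['ee_pos'],s['ee_rot'],s['time'],s['joint_positions'])
E
```

```text
[0.56235486 0.05914911 0.18262782] [ 1.98718938e-01  9.80054842e-01 -9.11327668e-05  1.81183130e-03] 18.95 [-0.14881107  0.41334057 -0.01993424  1.87864782  0.01265507  0.84640017
  0.99526995]
```

View pics/d1.png

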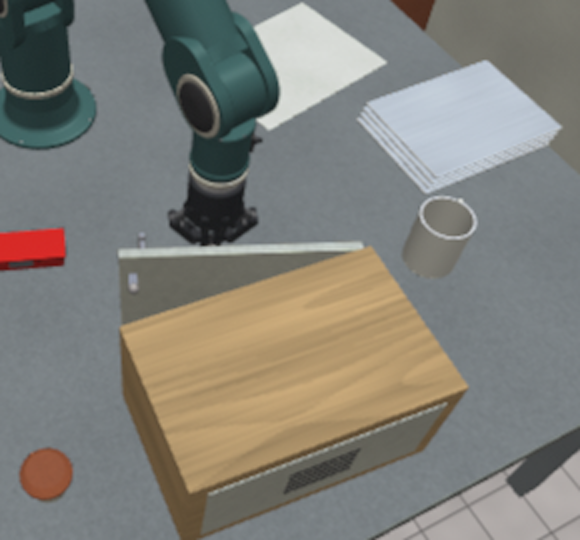

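>>> {"fn": "jog_arm", "kwargs": {"deltas": [0.012,-0.007,0,0.017,0.024,-0.013,0,0.033,0.037,-0.019,0,0.05,0.049,-0.025,0,0.067,0.062,-0.031,0,0.083,0.075,-0.036,0,0.1,0.088,-0.041,0,0.117,0.101,-0.045,0,0.133,0.114,-0.049,0,0.15,0.128,-0.053,0,0.167,0.141,-0.056,0,0.183,0.154,-0.059,0,0.2]}}

```text
time: 20.15
ee_pos: [0.6221, 0.0376, 0.1821]
ee_rot: [0.043, 0.999, -0.0, 0.0]
wrist_force: [1.1, -0.6, 3.8]
width: -0.0
grip_force: 0.0
```

>>> {"fn": "jog_arm", "kwargs": {"deltas": [0.005,0,0,0,0.01,0,0,0,0.015,0,0,0,0.015,0,0,0]}}

```text
time: 20.55
ee_pos: [0.6242, 0.0391, 0.1797]
ee_rot: [0.043, 0.999, -0.0, -0.004]
wrist_force: [-8.2, 0.7, 3.0]
width: 0.0002
grip_force: 0.0
```

```bash
python3 - <<'E'
from h import *
ims=[]
a=capture('scene')[140:290,210:410];ims.append(cv2.resize(a,(800,600),interpolation=cv2.INTER_CUBIC))
save('d2',ims[0])
s=env.get_state();print(s['ee_pos'],s['wrist_force'],s['time'])
E
```

```text
[0.6241571  0.03908099 0.17966004] [-8.98942764 -0.15200651  3.26335576] 20.6
```

View pics/d2.png

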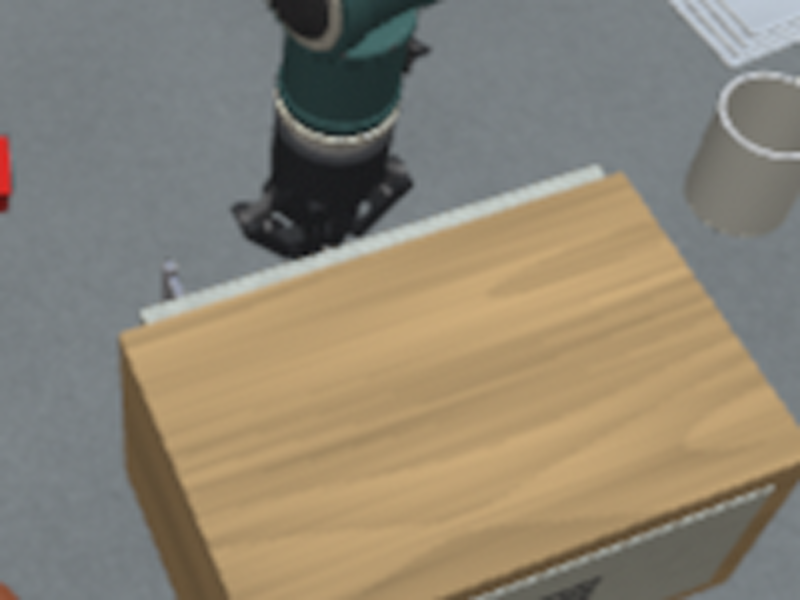

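>>> {"fn": "jog_arm", "kwargs": {"deltas": [0.004,0,0,0,0.008,0,0,0,0.012,0,0,0,0.012,0,0,0,0.012,0,0,0]}}

```text
time: 21.1
ee_pos: [0.6241, 0.0392, 0.1794]
ee_rot: [0.043, 0.999, -0.001, -0.01]
wrist_force: [-25.6, -0.3, 14.6]
width: 0.0002
grip_force: 0.0
```

>>> {"fn": "jog_arm", "kwargs": {"deltas": [-0.01,0,0,0,-0.03,0,0,0,-0.06,0,0,0,-0.12,0,0,0,-0.2,0,0.1,0,-0.3,0,0.2,0,-0.3,0,0.2,0,-0.3,0,0.2,0,-0.3,0,0.2,0,-0.3,0,0.2,0,-0.3,0,0.2,0,-0.3,0,0.2,0]}}

```text
time: 22.3
ee_pos: [0.5125, 0.0384, 0.26]
ee_rot: [0.044, 0.999, -0.0, -0.001]
wrist_force: [-0.7, 0.7, 0.4]
width: -0.0
grip_force: 0.0
```

```bash
python3 - <<'E'
from h import *
im=capture('scene');a=im[140:290,210:410];b=im[170:260,100:220]
save('d3',np.vstack([cv2.resize(a,(800,360),interpolation=cv2.INTER_CUBIC)[:, :400*2],np.hstack([cv2.resize(b,(320,240)),cv2.resize(capture('top')[130:250,150:390],(480,240))])]))
s=env.get_state();print(s['ee_pos'],s['wrist_force'],s['time'])
for c,i in(('scene',im),('top',capture('top'))): print(fitbox(c,i,.4634,-.3382,.39,z0=.068))
E
```

```text
[0.51241722 0.03846988 0.26041058] [-0.27383021 -0.01003911  0.28136989] 22.4
(array([ 0.46379696, -0.34034774,  0.38585153]), np.float64(27.065860031033562))
(array([ 0.46166619, -0.33847113,  0.38660264]), np.float64(9.752859387043145))
```

View pics/d3.png

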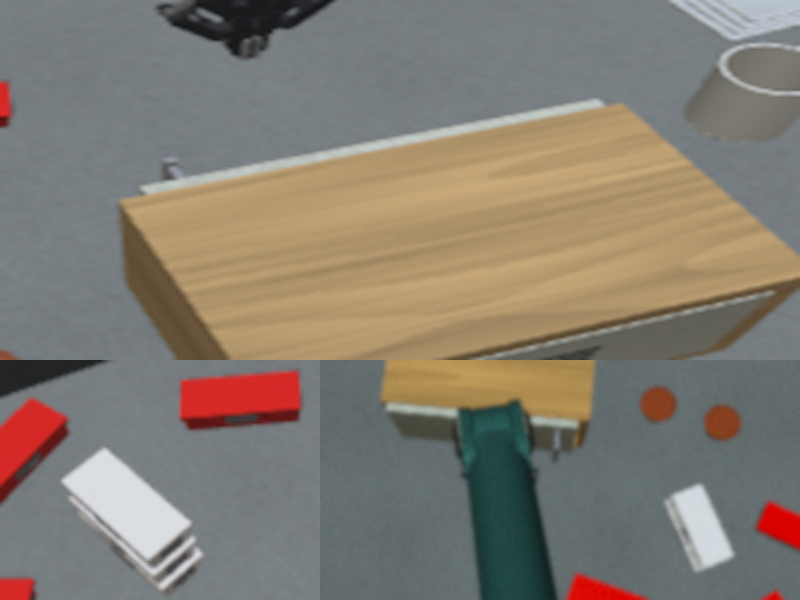

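The door stays flush against the cupboard with the arm clear: its edge runs from about (145,188) to (600,102) in the crop. The pile of three is intact and flush at about (130,520), and the mug and muffins are where they were. I'm handing in the job.

```bash
python3 -c "
from rig import env
print(env.close_job())"
```

```text
the job is handed in; nothing more can be done
None
```

Both boxes are stacked flush on the base box, to within about 2 mm by camera measurement, and the door is pushed shut and stayed shut once the arm backed off; the job was handed in at about 22 s with no verdict returned.

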